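# Seat a module in the assembly jig and clamp it

### The arm

A 7-joint arm with a two-finger parallel gripper is mounted at the origin on the work surface. World frame = base frame: x ahead of the robot, y to its left, z up, the work surface at z = 0. Lengths are in mm, angles in rad, forces in N, time in s.
With the tool pointing down it reaches from about 425 to 1025 mm from the base axis. Payload 9.4 kg.
Tool frame: the origin (TCP) lies at the very end of the fingers, on their centre line; the grasp point (between the pads) lies 19 mm behind it; z points along the fingers, y is the line along which they close (so a half turn about z gives the same grasp; the last joint's range is limited). The gripper opens to 93 mm and grips with 3 to 60 N. Pads are 15 mm wide; open, the fingers measure 128 mm over their backs; the gripper's body (75 mm by 188 mm) begins 65 mm behind the grasp point.
Start: joints at [-1.273, 0.599, -0.003, 1.599, 0.002, 0.943, -0.08], TCP at [265.417, 674.669, 218.618] pointing down, gripper open.
Joint ranges: [-2.57, 2.57], [-0.35, 1.97], [-1.29, 1.29], [0.11, 2.56], [-1.05, 4.19], [0.11, 1.86], [-2.63, 2.63]. Speed limits (rad/s): [2.22, 2.22, 3.01, 3.01, 3.14, 3.14, 3.14].

### API

Orientations are given as a rotation vector (axis times angle).
In Python, from rig import r, imaging, hand_in, spotter gives the robot as it stands. The module is installed in compiled form; this text tells all that it offers.
- The arm moves only by the tool send_rows, never from a script. Its argument "deltas" is one flat list of numbers, 4 for each row, row after row: the shift along the tool's x, y, z in mm, then the turn about the tool's z in rad. A call has 1 to 20 rows; each row is the pose to reach, as a shift and turn from the pose commanded when the call began, along the tool's axes at that moment; what a row does not reach only later rows make up. A row lasts 1/12 s, in which the tool goes at most 41.7 mm and 7.16 degrees, less where a joint would pass 70% of its speed; a pose out of reach is approached as far as the arm can. A call with a gripper value outside its range is refused whole. "gripper" is the opening, from 0 (shut) to 1 (fully open), set as the call begins (left out, the last holds). The fingers move at their own pace and stop on an object; the grip force is fixed at half the most. Time passes only in rows, so rows that repeat a pose let the fingers close. It gives the time, the measured TCP pose, the force, the opening and the grip force at its end, in the units of the state.
- r.state(): the state, without advancing time (a new reading comes with each control period).
- imaging.camera(name): name is "scene" or "top" or "wrist"; returns a dict with "frame" (400x640x3 uint8, blue, green, red), "z_map" (400x640 float32, mm along the optical axis (not along the pixel's ray), 0 where there is no reading), "fx", "fy", "cx", "cy" (pixels), "xyz" and "attitude" of the camera in the world; the wrist camera has in their place "tool_from_camera" (4x4, takes a point from camera to tool coordinates, whose origin is the TCP and whose axes are the flange's). Camera axes: x right, y up, looking along -z (the intrinsics and any distortion apply to the point x, -y, -z); pixel columns grow to the right and rows downward; lengths in mm; the calibration is good to about 2 mm. The wrist camera is an equidistant fisheye: a pixel r from the principal point sees the ray r / f radians off the axis. A picture is of the moment at which its call begins: read the wrist's pose just before it.
- hand_in(): hands the job in; it is judged then, once.
Trained networks look in a picture, given as the dict that the camera call returned (one of the last four; its "shot" number tells which), for a name from the list of things; names that differ only in an ending like _2 or _b are one class to them, and where a whole thing is asked for, a point or a joint stands for the part that bears it (a point fixed in the world has none). Each returns a list of dicts, best first, with "conf" (0 to 1); they miss things now and then, are a little off and sometimes report something else, mostly with a low value. They report only what shows in the picture. A call takes as long as a camera call. They do not tell look-alikes from the thing itself.
- spotter.spot_in(thing, picture): "point" ([column, row] in pixels, amid what is visible of it).
- spotter.trace(thing, picture): "mask" (400x640 bool, what is visible of it) and "point" ([column, row] in pixels, amid what is visible of it).
The state is a dict: "time": time; "q": joint angles; "joint_velocities": joint speeds; "tau": joint torques, N m; "tcp_pos": TCP position; "orientation": TCP orientation; "contact_force": force on the tool from outside, world axes, zero at the start; "wrist_torque": the same for the moment, N m; "width": finger opening in mm; "grip_force": force on a finger pad.
Only numpy, scipy, OpenCV 4.12 (cv2) and the standard library are available. Lean on these libraries where they do the work, as an engineer would, in place of code of your own. Each camera call takes 0.05 s, during which the arm holds its last target. There are 200 camera calls.

### The job

Slide the electronics module along its channel in the jig until it rests firmly home against the stop bolt, without ramming the bolt. Then push the toggle clamp's handle down over centre, without forcing it past its own stop, so that it stays locked by itself with the rubber pad holding the module home. Leave the other things on the bench and jig where they are.

Things in the scene. Friction and masses are not known exactly. Their poses are not given: they have to be found in the camera images.
- jig: Fixed grey base plate of the jig, 260 (x) x 300 (y) x 12 mm; origin at the centre of its underside, z up. The module's channel runs along the jig's y axis; the module is slid towards +y. The toggle clamp stands on the plate's +x side, its moving parts in the plane jig y = 45 mm. More than 45 N from the robot's hand on the jig or any part of its clamp is forcing it.
- channel (a point): Point on the channel's floor and centre line, at jig (-75, 0, 12) mm; axes as the jig's. Two white plastic rails, 10 mm wide, 14 mm tall, 63 mm apart inside, flank the channel from jig y = -140 to +110 mm.
- stop_block (a point): At jig (-75, 138, 36) mm: centre of the dark steel block (22 mm long in y, 36 mm tall) that carries the stop bolt, a level rigid bolt on the channel's centre line, 24 mm over its floor, with an 18 mm wide round flat end facing -y. The bolt is adjustable: its end is anywhere from jig y = 72 to 102 mm and not measured; feel for it (the push force jumps). Over 32 N on it is ramming.
- module: Electronics module in an aluminium case, 60 (x) x 130 (y) x 40 mm, 0.45 to 0.7 kg, loose in the channel with 1.5 mm play each side; origin at the centre of its underside, axes about the jig's. Its +y end meets the stop bolt; the flat -y end (black panel) is the end to push. It starts 40 to 115 mm short of home, slides with 2 to 6 N. Two brass posts, 10 mm tall, stand on top 17 mm from the -y end.
- module_center (a point): Centre of the module, 20 mm above its underside; axes as the module's.
- handle_pivot (a point): Pivot pin of the clamp's handle, fixed on the jig at jig (41, 45, 83) mm; it lies along the jig's y axis. Axes as the jig's.
- handle_grip (a point): Middle of the clamp handle's black rubber grip, on its axis, 90 mm from the pivot. The grip is a round bar of 22 mm diameter and 65 mm length (55 to 120 mm from the pivot); a flat steel bar 18 x 10 mm joins it to the pivot.
- clamp_handle (a joint): Handle angle (rad), starts 0 to 0.12 (open); grows as the handle is pushed towards jig +x and down about its pivot. Elevation above level is 1.05 - angle. Friction holds it where left. With the module home it resists from 0.52, most near 0.72 (about 9 N at the grip); dead centre is 0.90, past it the clamp pulls itself on to its fixed stop at 1.03 and stays. Before it, it springs back.
- swing_pivot (a point): Pivot of the clamp arm at jig (5, 45, 82) mm; axes as the jig's. The arm, 80 mm to the pad, is geared to the handle: with the handle open it stands about 55 degrees up (top about 160 mm over the bench), and it swings down to level towards jig -x, over the channel, as the handle is pushed down.
- clamp_pad: Black round rubber pad, 20 mm diameter and 12 mm tall, sprung on the end of the clamp arm; origin at its centre. Shut, it comes down at jig (-75, 45) mm, on the flat top of the module if that is home, and presses with about 45 N.
- spare_collar_mid (a point): Loose brass collar, 32 mm diameter, 10 mm tall, on the jig plate; its centre. Not to be disturbed.
- spare_spacer_center (a point): Loose aluminium spacer, 20 mm diameter, 25 mm tall, standing on the jig plate; its centre. Not to be disturbed.
- driver: Loose screwdriver on the bench, not needed, not to be disturbed.
- spanner: Loose spanner on the bench, not needed, not to be disturbed.
- flask: Green drinking bottle, 70 mm diameter, 190 mm tall, origin at the centre of its underside; not needed, not to be disturbed.
- spare_module: Another module of the same kind lying on the bare bench, not needed, not to be disturbed.
- fitting_bin: Grey open bin 100 x 140 x 50 mm on the bench, not needed, not to be disturbed.
Things that resemble listed ones, but are neither listed nor needed, are in the scene too. What is shaped like the module but blue or red is not meant.

How it is judged (in metres and radians):
On the way, in this order (a step that is already met when the one before it is completed fails the run):
1. with the clamp still open, the module is home: less than 2 mm from the stop bolt (y of stop_bolt_c0 in the frame of module below 0.077 m and value of joint clamp_handle below 0.4 rad), for 0.2 s.
2. the handle is past dead centre and the pad presses the module (value of joint clamp_handle above 0.96 rad and contact force between clamp_pad and module above 15 N), for 0.2 s.
At the end, for the whole second after the job is handed in: The handle is past dead centre (angle over 0.96) and stays there by itself, the pad presses the module with more than 15 N, the module lies flat (within 0.05 rad) and at rest in the channel, less than 2.5 mm from the stop bolt (all of step 2 and y of stop_bolt_c0 in the frame of module below 0.0775 m and angle between module's own z axis and vertical below 0.05 rad and linear speed of module below 0.01 m/s); the robot touches nothing.
It fails at once if the stop bolt is rammed (over 32 N) (contact force between stop_bolt_c0 and anything else above 32 N).
It fails at once if the jig or its clamp is forced (over 45 N from the hand) (contact force between the arm and jig above 45 N).
It fails at once if a bystander is disturbed (moved over 20 mm) (distance of any of spare_collar_mid, spare_spacer_center, driver, spanner, flask, spare_module, fitting_bin from where it was at the start of the episode above 0.02 m).
It also fails if it takes over 51 s, if anything falls off the work surface, if the arm or the gripper's body presses on something with over 40 N, if the wrist force passes 120 N, or if a joint passes its speed limit or range.

## Working session

There is one attempt and no reset: what is moved stays moved. The work goes in short steps, Python scripts to look and compute and a tool call to move; the robot and the scene stay as the last step left them, time stands still between calls to the robot, and variables do not carry over. Pictures are saved under pics/ and viewed, at most 10 in all, crops included, and the job is handed in when it is done.

Besides the shell and the picture viewer there is one more tool, called after "Emit:" as name(argument=value, ...) on one line, values as JSON. send_rows: Moves the arm, as the interface text tells. Its arguments: {"type":"object","properties":{"deltas":{"type":"array","items":{"type":"number"}},"gripper":{"type":"number"}},"required":["deltas"]}

```bash
mkdir -p pics; cat > h.py <<'E'
from rig import r, imaging, hand_in, spotter
import numpy as np, cv2
from scipy.spatial.transform import Rotation as R
def Rm(a):
    a=np.array(a,float)
    if a.shape==(3,3): return a
    if a.size==3: return R.from_rotvec(a).as_matrix()
    return R.from_quat(a).as_matrix()
def world(p,uv):
    "fixed cameras: pixels (N,2) to world using z_map"
    uv=np.atleast_2d(uv); c=uv[:,0].round().astype(int); w=uv[:,1].round().astype(int)
    z=p['z_map'][w,c]
    pc=np.c_[(uv[:,0]-p['cx'])/p['fx']*z, -(uv[:,1]-p['cy'])/p['fy']*z, -z]
    return pc@Rm(p['attitude']).T+np.array(p['xyz'])
E
python3 - <<'E'
from h import *
s=r.state();print({k:np.round(v,3) for k,v in s.items()})
for n in('top','scene'):
    p=imaging.camera(n); cv2.imwrite(f'pics/{n}.png',p['frame']); print(n,p['xyz'],p['attitude'],p['fx'],p['cx'],p['cy'],[k for k in p])
    for t in('jig','module','stop_block','handle_grip','clamp_pad','spare_module','spare_collar_mid','spare_spacer_center','flask'):
        for d in spotter.spot_in(t,p)[:3]:
            print(t,round(d['conf'],2),np.round(d['point']),np.round(world(p,d['point'])[0]))
E
```

```text
{'time': np.float64(0.0), 'q': array([-1.273,  0.6  , -0.003,  1.6  ,  0.002,  0.943, -0.08 ]), 'joint_velocities': array([-0.002, -0.   ,  0.001,  0.001, -0.   , -0.   ,  0.   ]), 'tau': array([ 0.0000e+00, -7.6503e+01,  1.4970e+00, -2.5235e+01, -5.2000e-02,
        1.7000e-02,  0.0000e+00]), 'tcp_pos': array([265.25 , 674.232, 217.752]), 'orientation': array([-5.850e-01, -3.086e+00,  2.000e-03]), 'contact_force': array([0.073, 0.173, 0.887]), 'wrist_torque': array([ 0.011,  0.026, -0.042]), 'grip_force': np.float64(0.0), 'width': np.float64(92.99)}
top [ 404.06657147  -34.85071385 1296.96372427] [ 0.07739485 -0.04182371 -1.54954969] 455.0670856136684 317.47159911506014 198.78376571092235 ['frame', 'z_map', 'fx', 'fy', 'cx', 'cy', 'xyz', 'attitude', 'shot']
jig 0.97 [287. 177.] [562.  83.  16.]
jig 0.39 [309. 209.] [470.  18.  54.]
jig 0.18 [266. 195.] [501. 124. 131.]
module 0.86 [244. 274.] [290. 191.  39.]
module 0.86 [405. 280.] [ 282. -248.   39.]
module 0.8 [477. 288.] [ 266. -441.   44.]
stop_block 0.84 [289. 176.] [565.  79.  10.]
stop_block 0.61 [338. 158.] [618. -61.  25.]
[... 422 characters left out ...]
7672573 0.32519272 0.87043911] 472.51973356015327 317.6444533195356 204.24751417921738 ['frame', 'z_map', 'fx', 'fy', 'cx', 'cy', 'xyz', 'attitude', 'shot']
jig 0.64 [350. 233.] [585.  57.  11.]
module 0.96 [322. 159.] [304. 171.  38.]
module 0.69 [316. 207.] [469.  19.  49.]
module 0.65 [148. 244.] [ 279. -442.   36.]
handle_grip 0.72 [374. 212.] [657.  69. 165.]
clamp_pad 0.59 [352. 235.] [596.  54.  11.]
spare_module 0.83 [371. 143.] [345. 358.  39.]
spare_module 0.45 [374. 212.] [658.  68. 164.]
spare_collar_mid 0.61 [321. 256.] [603. -66.  17.]
spare_collar_mid 0.38 [396. 176.] [497. 333.  12.]
spare_spacer_center 0.63 [311. 243.] [544. -59.  10.]
flask 0.95 [464. 195.] [739. 352. 117.]
```

```bash
python3 - <<'E'
import cv2
a=cv2.imread('pics/top.png');cv2.imwrite('pics/topc.png',cv2.resize(a[90:310,160:460],None,fx=2.6,fy=2.6,interpolation=2))
a=cv2.imread('pics/scene.png');cv2.imwrite('pics/scc.png',cv2.resize(a[110:310,220:500],None,fx=2.8,fy=2.8,interpolation=2))
E
```

```text
(no output)
```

View pics/topc.png

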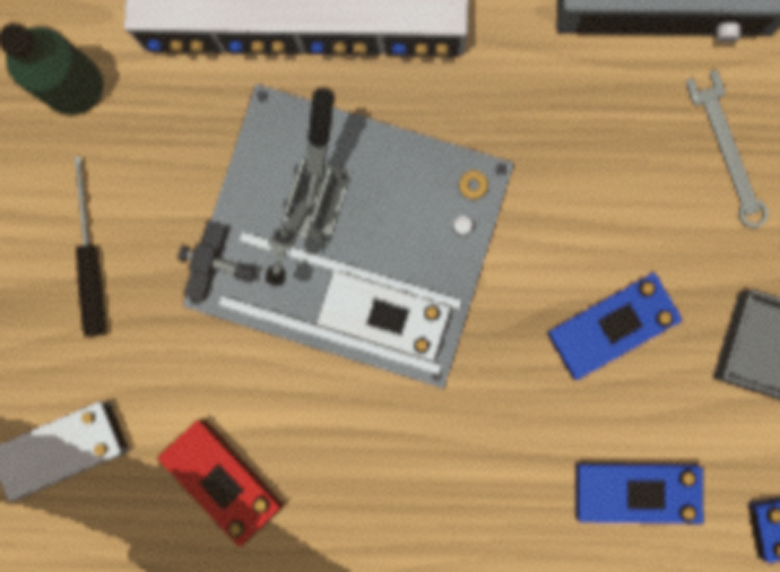

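View pics/scc.png

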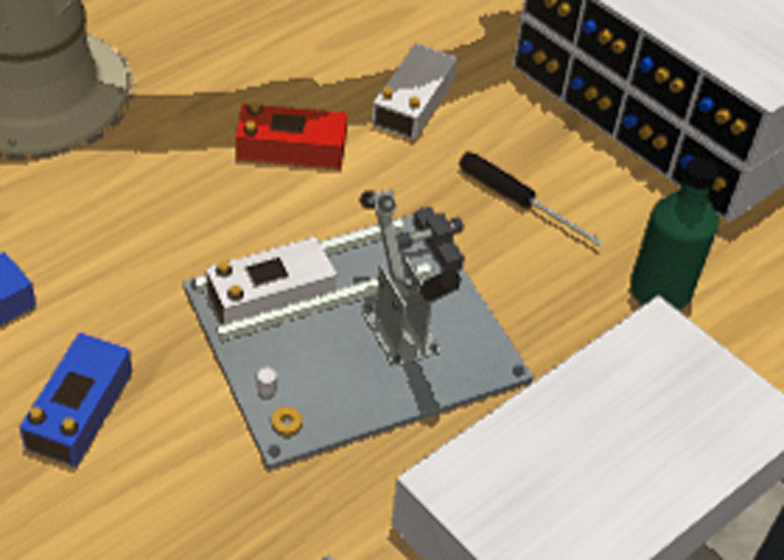

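The white module in the jig's channel is at about (308,211) in the top picture, pushed end on the right. Look-alikes: the spare white module (182,264), red (244,274), and blue (398,215), (405,280) and (477,288). The one in the channel with the stop at its left is the target. Next I'll fit the jig pose.

```bash
cat > fit.py <<'E'
from h import *
p=imaging.camera('top')
vv,uu=np.mgrid[80:260,200:380]; uv=np.c_[uu.ravel(),vv.ravel()].astype(float)
P=world(p,uv); ok=p['z_map'][vv.ravel(),uu.ravel()]>0; P=P[ok]; uvo=uv[ok]
for lo,hi in((-6,6),(7,18),(20,32),(45,60)): 
    m=(P[:,2]>lo)&(P[:,2]<hi); print(lo,hi,m.sum(),np.median(P[m,2]))
img=np.zeros(p['z_map'].shape,np.uint8)
m=(P[:,2]>7)&(P[:,2]<300)
img[uvo[m,1].astype(int),uvo[m,0].astype(int)]=255
n,l,st,ce=cv2.connectedComponentsWithStats(img); k=l==l[177,287]
ys,xs=np.nonzero(k); Q=world(p,np.c_[xs,ys]); Q=Q[Q[:,2]<20]
(c,sz,a)=cv2.minAreaRect(Q[:,:2].astype(np.float32)); print('rect',c,sz,a,cv2.boxPoints((c,sz,a)))
# module
M=P[(P[:,2]>46)&(P[:,2]<60)]; 
d=spotter.trace('module',p)
for e in d[:5]:
    ys,xs=np.nonzero(e['mask']); W=world(p,np.c_[xs,ys]); W=W[(W[:,2]>46)&(W[:,2]<58)]
    if len(W)>50 : rr=cv2.minAreaRect(W[:,:2].astype(np.float32)); print('mod',e['conf'],e['point'],rr,np.median(W[:,2]))
vv,uu=np.mgrid[60:110,200:380]; W=world(p,np.c_[uu.ravel(),vv.ravel()].astype(float)); W=W[W[:,2]>70]
print('rack min x',np.percentile(W[:,0],[1,5,50]),np.percentile(W[:,2],[5,50,95]))
E
python3 fit.py
```

```text
-6 6 17908 -0.3616932854915831
7 18 6530 11.765008353559779
20 32 956 25.544737812076733
45 60 1495 51.95637413692202
rect (556.5643310546875, 66.21704864501953) (304.1215515136719, 259.939208984375) 73.77987670898438 [[ 389.29318   -43.486862]
 [ 638.88574  -116.095245]
 [ 723.83545   175.92096 ]
 [ 474.24292   248.52934 ]]
mod 0.72 [305.6, 208.8] ((465.2677001953125, 21.594337463378906), (129.0094451904297, 59.72713851928711), 73.62594604492188) 51.83843933338812
mod 0.61 [408.7, 278.7] ((281.0152587890625, -256.0725402832031), (45.92474365234375, 113.7249984741211), 3.144071578979492) 48.619753234736436
rack min x [755.56842241 759.19105133 814.21848167] [79.22785066 84.98042193 89.34867141]
```

```bash
cat >> h.py <<'E'
C=np.array([556.6,66.2]); YAW=-0.283
J=np.array([[np.cos(YAW),-np.sin(YAW)],[np.sin(YAW),np.cos(YAW)]])
def tojig(P): P=np.atleast_2d(P); return np.c_[(P[:,:2]-C)@J,P[:,2]]
def toworld(q): q=np.array(q,float); return np.r_[J@q[:2]+C,q[2]]
def rel(q):
    "tool-axis shift from the present pose to jig point q, also the state"
    s=r.state(); T=Rm(s['orientation'])
    print('t',round(float(s['time']),2),'jig',tojig(s['tcp_pos'])[0].round(1),'F jig',np.r_[J.T@s['contact_force'][:2],s['contact_force'][2]].round(1))
    return (T.T@(toworld(q)-s['tcp_pos'])).round(1)
E
python3 - <<'E'
from h import *
T=Rm(r.state()['orientation']); print('axes',T.round(3).tolist())
ty=T[:,1]; a=np.arctan2(ty[1],ty[0]); print('turn',a-YAW)
print(rel(tojig([480,250,235])[0]),rel([-75,-153,235]))
p=imaging.camera('top'); vv,uu=np.mgrid[110:230,210:330]; P=tojig(world(p,np.c_[uu.ravel(),vv.ravel()].astype(float)))
b=P[(abs(P[:,0]+75)<16)&(P[:,1]>20)&(P[:,1]<135)&(P[:,2]>20)]
for y in range(20,135,4):
    k=b[(b[:,1]>=y)&(b[:,1]<y+4)]
    if len(k): print(y,len(k),k[:,2].max().round(),np.median(k[:,2]).round(),np.ptp(k[:,0]).round())
for n in('top','scene'):
    p=imaging.camera(n)
    for e in spotter.trace('handle_grip',p)[:1]:
        ys,xs=np.nonzero(e['mask']);Q=tojig(world(p,np.c_[xs,ys]));Q=Q[Q[:,2]>80]
        m=np.median(Q,0);print(n,e['conf'],m,Q.min(0),Q.max(0),np.arctan2(m[2]-83,m[0]-41))
E
```

```text
axes [[-0.931, 0.366, -0.0], [0.366, 0.931, 0.0], [0.0, -0.0, -1.0]]
turn 1.479048659010112
t 1.1 jig [-449.5  503.   218.6] F jig [ 0.5 -0.6 -0.1]
t 1.1 jig [-449.5  503.   218.6] F jig [ 0.5 -0.6 -0.1]
[-355.2 -316.7  -16.4] [-433.1 -618.9  -16.4]
32 7 130.0 126.0 11.0
36 13 134.0 128.0 17.0
40 14 136.0 132.0 22.0
44 13 136.0 130.0 19.0
48 7 130.0 128.0 14.0
52 1 127.0 127.0 0.0
76 6 46.0 42.0 13.0
80 11 51.0 41.0 17.0
84 6 47.0 45.0 14.0
88 9 45.0 44.0 17.0
92 9 46.0 42.0 15.0
96 8 44.0 41.0 15.0
100 5 46.0 39.0 6.0
104 5 43.0 39.0 9.0
108 4 40.0 38.0 6.0
112 5 40.0 38.0 9.0
116 5 46.0 39.0 6.0
120 7 45.0 38.0 10.0
124 28 51.0 41.0 30.0
128 16 51.0 47.0 29.0
132 12 51.0 48.0 25.0
top 0.52 [ 72.12546899  41.99075139 147.56876925] [-118.24880564 -139.62418686   81.83868045] [ 113.43095581   52.51259707 1296.96372427] 1.1216103812470843
scene 0.71 [ 803.95739094 -418.31378078 1122.93661629] [ 803.95739094 -418.31378078 1122.93661629] [ 803.95739094 -418.31378078 1122.93661629] 0.9378366642997629
```

Emit:
send_rows(deltas=[-355,-317,-16,0.74,-355,-317,-16,0.74,-355,-317,-16,0.74,-355,-317,-16,0.74,-355,-317,-16,0.74,-355,-317,-16,0.74,-355,-317,-16,0.74,-355,-317,-16,0.74,-355,-317,-16,0.74,-355,-317,-16,0.74,-355,-317,-16,0.74,-433,-619,-16,1.479,-433,-619,-16,1.479,-433,-619,-16,1.479,-433,-619,-16,1.479,-433,-619,-16,1.479,-433,-619,-16,1.479,-433,-619,-16,1.479,-433,-619,-16,1.479,-433,-619,-16,1.479], gripper=0)

```text
time: 3.02
tcp_pos: [440.8, -66.2, 235.4]
orientation: [2.519, 1.874, 0.001]
contact_force: [-0.5, -0.2, 0.8]
width: 0.6
grip_force: 0.0
```

```bash
python3 - <<'E'
from h import *
print(rel([-75,-153,80]),rel([-75,-153,32]));s=r.state();T=Rm(s['orientation']);print(np.arctan2(T[1,1],T[0,1])-YAW,s['width'],s['q'],T[:,0])
s=r.state();p=imaging.camera('wrist');cv2.imwrite('pics/w1.png',p['frame']);print(p['tool_from_camera'].round(2),p['fx'],p['cx'],p['cy'])
E
```

```text
t 3.02 jig [ -74.2 -159.5  235.4] F jig [-0.4 -0.4  0.8]
t 3.02 jig [ -74.2 -159.5  235.4] F jig [-0.4 -0.4  0.8]
[  6.7  -1.1 155.4] [  6.7  -1.2 203.4]
-0.008287425456162179 0.5700855489989106 [-0.37872774  0.26161724  0.50387882  2.21656276 -0.19248156  0.70211751
 -0.03314537] [ 0.28718741  0.95787388 -0.00100656]
[[   0.      0.96    0.28   79.34]
 [   1.     -0.     -0.     -0.21]
 [  -0.      0.28   -0.96 -166.32]
 [   0.      0.      0.      1.  ]] 309.70691628693146 319.6496001089374 196.57100217533838
```

View pics/w1.png

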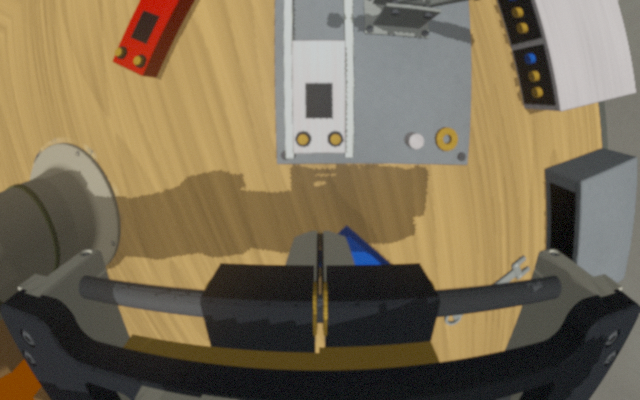

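Emit:
send_rows(deltas=[0,0,35,0,0,0,70,0,0,0,105,0,0,0,140,0,0,0,165,0,0,0,180,0,0,0,192,0,0,0,200,0,0,0,203,0,0,0,203,0,0,0,203,0])

```text
time: 3.98
tcp_pos: [442.1, -59.5, 32.0]
orientation: [2.512, 1.886, 0.001]
contact_force: [-0.1, -0.5, 0.3]
width: 0.5
grip_force: 0.0
```

```bash
python3 - <<'E'
from h import *
print(rel([-75,-153,32]));s=r.state();T=Rm(s['orientation']);print(np.arctan2(T[1,1],T[0,1])-YAW)
E
```

```text
t 3.98 jig [ -74.9 -152.7   32. ] F jig [ 0.  -0.5  0.3]
[-0.3 -0.1  0. ]
0.0005039171501965978
```

Emit:
send_rows(deltas=[4,0,0,0,7,0,0,0,10,0,0,0,12,0,0,0,14,0,0,0,17,0,0,0,21,0,0,0,26,0,0,0,31,0,0,0,36,0,0,0,41,0,0,0,46,0,0,0,51,0,0,0,56,0,0,0,61,0,0,0,65,0,0,0,68,0,0,0,70,0,0,0,71,0,0,0,72,0,0,0])

```text
time: 5.65
tcp_pos: [461.4, 7.4, 32.2]
orientation: [2.513, 1.882, -0.001]
contact_force: [-3.2, -9.6, 7.4]
width: 0.6
grip_force: 4.9
```

```bash
python3 - <<'E'
from h import *
print(rel([-75,-61,32]))
p=imaging.camera('top')
vv,uu=np.mgrid[150:260,220:360]; P=tojig(world(p,np.c_[uu.ravel(),vv.ravel()].astype(float)))
m=P[(abs(P[:,0]+75)<22)&(P[:,2]>48)&(P[:,2]<56)&(P[:,1]<80)];print(np.percentile(m[:,1],[1,5,95,99]),m[:,1].max())
E
```

```text
t 5.65 jig [-75.  -83.   32.2] F jig [ -0.4 -10.2   7.4]
[22.  -0.1  0.1]
[25.29610225 26.70913018 50.04969894 51.25730166] 51.3503350539081
```

Emit:
send_rows(deltas=[1,0,0,0,3,0,0,0,5,0,0,0,7,0,0,0,9,0,0,0,11,0,0,0,12,0,0,0,12,0,0,0])

```text
time: 6.37
tcp_pos: [464.8, 19.1, 32.2]
orientation: [2.513, 1.882, -0.001]
contact_force: [-3.1, -7.8, 8.3]
width: 0.5
grip_force: 4.2
```

```bash
cat > m.py <<'E'
from h import *
print(rel([-75,-61,32]))
p=imaging.camera('top')
vv,uu=np.mgrid[150:260,220:360]; P=tojig(world(p,np.c_[uu.ravel(),vv.ravel()].astype(float)))
m=P[(abs(P[:,0]+75)<22)&(P[:,2]>48)&(P[:,2]<56)&(P[:,1]<90)];print(np.percentile(m[:,1],[1,5,95,99]),m[:,1].max())
E
python3 m.py
```

```text
t 6.37 jig [-75.  -70.8  32.2] F jig [-0.8 -8.3  8.3]
[ 9.8 -0.   0.2]
[42.92324697 44.25297885 77.80417311 82.38112858] 82.99395134069238
```

Emit:
send_rows(deltas=[1,0,0,0,2,0,0,0,3,0,0,0,4,0,0,0,5,0,0,0,5,0,0,0])

```text
time: 6.92
tcp_pos: [466.1, 23.7, 32.2]
orientation: [2.513, 1.882, -0.001]
contact_force: [-2.9, -7.7, 7.9]
width: 0.0
grip_force: 4.5
```

Emit:
send_rows(deltas=[1,0,0,0,2,0,0,0,3,0,0,0,3,0,0,0])

```text
time: 7.25
tcp_pos: [466.9, 26.6, 32.2]
orientation: [2.513, 1.882, -0.001]
contact_force: [-1.7, -9.3, 7.8]
width: 0.3
grip_force: 4.5
```

Emit:
send_rows(deltas=[1,0,0,0,2,0,0,0,2.5,0,0,0,2.5,0,0,0])

```text
time: 7.58
tcp_pos: [467.6, 29.0, 32.2]
orientation: [2.513, 1.882, -0.002]
contact_force: [-2.8, -8.7, 7.6]
width: 0.3
grip_force: 4.6
```

Emit:
send_rows(deltas=[0.7,0,0,0,1.4,0,0,0,2,0,0,0,2,0,0,0])

```text
time: 7.92
tcp_pos: [468.0, 30.1, 32.2]
orientation: [2.514, 1.88, -0.002]
contact_force: [-4.2, -10.8, 8.1]
width: 0.7
grip_force: 6.1
```

Emit:
send_rows(deltas=[0.5,0,0,0,1,0,0,0,1,0,0,0,1,0,0,0])

```text
time: 8.25
tcp_pos: [468.0, 30.2, 32.2]
orientation: [2.514, 1.879, -0.003]
contact_force: [-4.1, -15.4, 8.4]
width: 0.8
grip_force: 7.9
```

```bash
python3 m.py
```

```text
t 8.25 jig [-75.  -59.4  32.2] F jig [  0.4 -15.9   8.4]
[-1.6  0.   0.2]
[60.98141002 62.64357847 78.74955138 84.48508028] 86.56198487207104
```

Emit:
send_rows(deltas=[0.5,0,0,0,0.8,0,0,0,0.8,0,0,0,0.8,0,0,0])

```text
time: 8.63
tcp_pos: [468.0, 30.2, 32.2]
orientation: [2.515, 1.877, -0.004]
contact_force: [-4.4, -17.7, 10.2]
width: 0.8
grip_force: 9.3
```

Emit:
send_rows(deltas=[-1,0,0,0,-2,0,0,0,-4,0,0,0,-8,0,0,0,-14,0,0,0,-20,0,-4,0,-20,0,-40,0,-20,0,-80,0,-20,0,-120,0,-20,0,-160,0,-20,0,-185,0,-20,0,-190,0,-20,0,-190,0,-20,0,-190,0])

```text
time: 9.8
tcp_pos: [463.1, 15.6, 221.2]
orientation: [-2.511, -1.887, -0.0]
contact_force: [-0.2, 0.5, -0.8]
width: 1.1
grip_force: 0.0
```

```bash
cat > grip.py <<'E'
from h import *
print(rel([66,45,220]))
for n in('top','scene'):
    p=imaging.camera(n)
    vv,uu=np.mgrid[60:330,180:480]; W=world(p,np.c_[uu.ravel(),vv.ravel()].astype(float)); P=tojig(W)
    f=p['frame'][vv.ravel(),uu.ravel()].max(1)
    k=(f<70)&(P[:,0]>50)&(P[:,0]<185)&(abs(P[:,1]-45)<25)&(P[:,2]>75)&(P[:,2]<200)
    G=P[k]
    if k.sum()>8:
        m=np.median(G,0); u,sv,vt=np.linalg.svd(G-G.mean(0)); print(n,k.sum(),m.round(1),G.min(0).round(),G.max(0).round(),vt[0].round(2),'elev of median',np.arctan2(m[2]-83,m[0]-41).round(3))
    m=P[(abs(P[:,0]+75)<22)&(P[:,2]>48)&(P[:,2]<56)&(P[:,1]<60)]
    print('module y',np.percentile(m[:,1],[0.5,2,98]).round(1))
    cv2.imwrite(f'pics/{n}2.png',cv2.resize(p['frame'][110:310,220:460],None,fx=3,fy=3,interpolation=2))
E
python3 grip.py
```

```text
t 9.8 jig [-75.6 -74.7 221.2] F jig [-0.3  0.4 -0.8]
[119.6 141.7   1.2]
top 152 [ 84.   41.  166.8] [ 62.  33. 130.] [108.  51. 191.] [-0.58 -0.01 -0.82] elev of median 1.096Traceback (most recent call last):
  File "grip.py", line 12, in <module>
    print('module y',np.percentile(m[:,1],[0.5,2,98]).round(1))
                     ~~~~~~~~~~~~~^^^^^^^^^^^^^^^^^^^
    return _quantile_unchecked(
        a, q, axis, out, overwrite_input, method, keepdims, weights)
    return _ureduce(a,
                    func=_quantile_ureduce_func,
    ...<5 lines>...
                    overwrite_input=overwrite_input,
                    method=method)
    r = func(a, **kwargs)
    result = _quantile(arr,
                       quantiles=q,
    ...<2 lines>...
                       out=out,
                       weights=wgt)
    slices_having_nans = np.isnan(arr[-1, ...])
                                  ~~~^^^^^^^^^
IndexError: index -1 is out of bounds for axis 0 with size 0
```

Emit:
send_rows(deltas=[10,10,-9,0.12,30,30,-9,0.24,50,50,-9,0.36,70,70,-9,0.48,90,90,-9,0.6,105,108,-9,0.72,115,120,-9,0.84,119,125,-9,0.96,119,125,-9,1.08,119,125,-9,1.2,119,125,-9,1.32,119,125,-9,1.44,119,125,-9,1.54,119,125,-9,1.571,119,125,-9,1.571,119,125,-9,1.571])

```text
time: 11.18
tcp_pos: [616.5, 94.3, 229.4]
orientation: [3.109, -0.439, -0.002]
contact_force: [0.1, 0.4, 0.0]
width: 0.4
grip_force: 0.0
```

```bash
sed -i 's/^    print(.module y.*$/    if len(m)>9: print("module y",np.percentile(m[:,1],[0.5,2,98]).round(1))/' grip.py; cat > path.py <<'E'
from h import *
def tip(e): return [41+85*np.cos(e)-11*np.sin(e)-7.5, 44, 83+85*np.sin(e)+11*np.cos(e)]
s=r.state();T=Rm(s['orientation']);print('yerr',np.arctan2(T[1,1],T[0,1])-YAW+np.pi/2, 'q',s['q'].round(2))
for e in (1.2,1.15,1.1,1.05,1.0,.9,.8,.7,.6,.5,.4,.3,.25,.2,.15,.12,.09,.07,.05): print(e,(T.T@(toworld(tip(e))-s['tcp_pos'])).round(1))
E
python3 grip.py; python3 path.py
```

```text
t 11.18 jig [ 49.7  43.8 229.4] F jig [-0.   0.5  0. ]
[16.3 -1.2  9.3]
top 52 [ 78.9  35.  154.4] [51. 27. 86.] [ 98.  43. 183.] [-0.51  0.01 -0.86] elev of median 1.082
module y [-50.3 -48.8  54.3]
scene 121 [ 98.3  34.3 165.5] [51. 25. 79.] [116.  53. 189.] [-0.51 -0.06 -0.86] elev of median 0.964
module y [-50.9 -49.1  57.6]
yerr 0.0016914086153063668 q [-0.85  0.66  1.01  1.87 -0.66  1.   -1.41]
1.2 [ 4.2 -0.1 63.9]
1.15 [ 8.3 -0.1 65. ]
1.1 [12.4 -0.1 66.4]
1.05 [16.4 -0.1 67.9]
1.0 [20.3 -0.1 69.6]
0.9 [27.9 -0.1 73.7]
0.8 [35.  -0.1 78.5]
0.7 [41.6 -0.1 83.9]
0.6 [47.6 -0.1 90. ]
0.5 [53.  -0.1 96.7]
0.4 [ 5.770e+01 -1.000e-01  1.039e+02]
0.3 [ 6.160e+01 -1.000e-01  1.115e+02]
0.25 [ 6.330e+01 -1.000e-01  1.154e+02]
0.2 [ 6.480e+01 -1.000e-01  1.194e+02]
0.15 [ 6.610e+01 -1.000e-01  1.235e+02]
0.12 [ 6.68e+01 -1.00e-01  1.26e+02]
0.09 [ 6.730e+01 -1.000e-01  1.285e+02]
0.07 [ 6.770e+01 -1.000e-01  1.302e+02]
0.05 [ 6.800e+01 -1.000e-01  1.318e+02]
```

View pics/scene2.png

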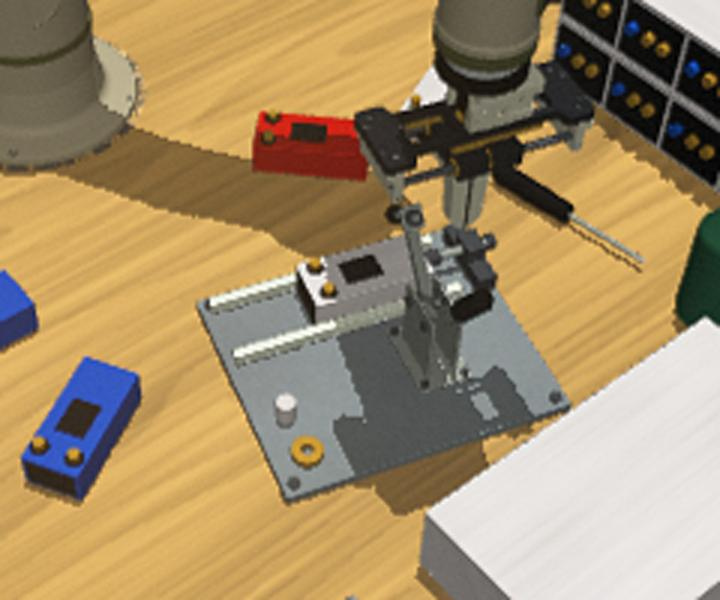

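The module is home: its black panel has moved up to about (310,290). The handle, grip at about (475,285), is still open with the fingers above and behind it. Next I'll push the handle.

Emit:
send_rows(deltas=[0,0,20,0,0,0,45,0,2,0,60,0,4,0,64,0,8,0,65,0,12,0,66,0,16,0,68,0,20,0,70,0,24,0,72,0,28,0,74,0,32,0,76,0,35,0,78,0,35,0,78,0])

```text
time: 12.37
tcp_pos: [651.1, 84.7, 152.2]
orientation: [3.11, -0.443, 0.0]
contact_force: [-0.1, 0.6, -0.5]
width: 0.5
grip_force: 0.0
```

```bash
python3 path.py | head -1;python3 grip.py
```

```text
yerr -0.0002216640524062008 q [-0.75  0.77  0.9   1.86 -0.76  0.91 -1.33]
t 12.37 jig [ 85.6  44.1 152.2] F jig [-0.3  0.5 -0.5]
[-19.5  -0.9 -67.8]
top 9 [ 67.2  38.2 114.2] [ 60.  34. 100.] [ 69.  50. 118.] [0.4  0.6  0.69] elev of median 0.871
module y [-50.1 -48.8  52.9]
scene 138 [109.1  35.9 157.5] [50. 25. 79.] [135.  51. 195.] [0.69 0.06 0.72] elev of median 0.83
module y [-51.8 -50.6  33. ]
```

View pics/scene2.png

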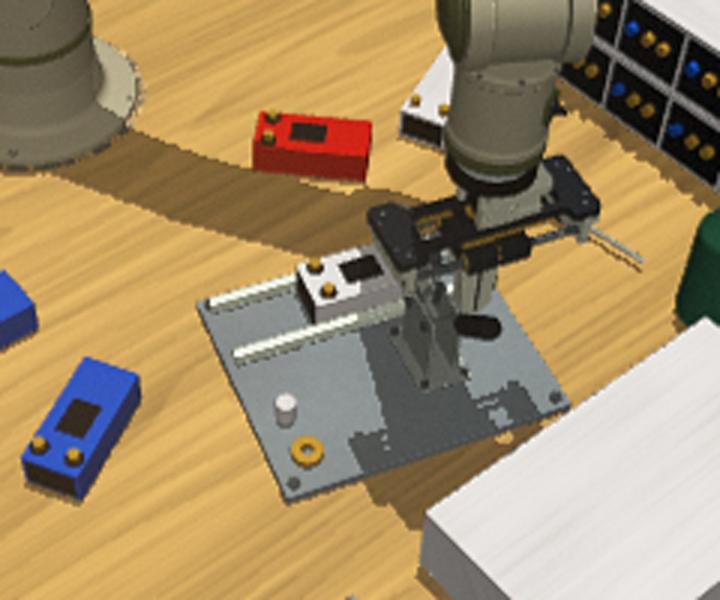

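Emit:
send_rows(deltas=[3.3,0,2.7,0,6.6,0,5.4,0,9.6,0,8.4,0,12.6,0,11.5,0,15.3,0,14.8,0,18,0,18.2,0,20.4,0,21.8,0,22.7,0,25.4,0,24.7,0,29.2,0,26.6,0,33,0,28.3,0,37,0])

```text
time: 13.38
tcp_pos: [677.3, 77.1, 116.0]
orientation: [-3.109, 0.443, 0.002]
contact_force: [-6.8, 2.2, 10.5]
width: 0.7
grip_force: 6.2
```

```bash
python3 path.py | sed -n '1p;13,$p';python3 grip.py
```

```text
yerr -0.00023002148672013334 q [-0.69  0.83  0.86  1.82 -0.8   0.88 -1.3 ]
0.3 [-1.4  0.1 -2.6]
0.25 [0.3 0.1 1.3]
0.2 [1.8 0.2 5.3]
0.15 [3.1 0.2 9.4]
0.12 [ 3.7  0.2 11.9]
0.09 [ 4.3  0.2 14.4]
0.07 [ 4.7  0.2 16.1]
0.05 [ 5.   0.2 17.8]
t 13.38 jig [112.8  44.1 116. ] F jig [-7.1  0.2 10.5]
[ -47.    -0.9 -103.9]
top 10 [ 92.9  43.  104.4] [51. 34. 85.] [ 94.  56. 109.] [-0.86  0.29 -0.41] elev of median 0.391
module y [-50.7 -49.3  54.1]
scene 148 [135.2  37.  114.7] [51. 26. 79.] [162.  51. 163.] [0.95 0.08 0.29] elev of median 0.324
module y [-52.4 -50.5  35.7]
```

Emit:
send_rows(deltas=[0.8,0,2,0,1.5,0,4,0,2.1,0,6,0,2.8,0,8.1,0,3.4,0,10.6,0,3.4,0,10.6,0])

```text
time: 13.98
tcp_pos: [681.0, 76.0, 104.7]
orientation: [3.11, -0.443, -0.0]
contact_force: [-1.7, 0.7, 1.5]
width: 0.2
grip_force: 1.1
```

```bash
python3 path.py | sed -n '1p;13,$p';python3 grip.py
```

```text
yerr -0.0002553839140455594 q [-0.68  0.84  0.84  1.82 -0.82  0.87 -1.29]
0.3 [ -5.3   0.1 -14. ]
0.25 [ -3.6   0.1 -10. ]
0.2 [-2.1  0.1 -6. ]
0.15 [-0.8  0.1 -1.9]
0.12 [-0.2  0.1  0.6]
0.09 [0.4 0.1 3.1]
0.07 [0.8 0.1 4.7]
0.05 [1.1 0.1 6.4]
t 13.98 jig [116.7  44.1 104.7] F jig [-1.8  0.2  1.5]
[ -50.7   -0.9 -115.3]
top 22 [94.8 44.7 98.5] [51. 24. 82.] [ 98.  67. 199.] [ 0.11 -0.02 -0.99] elev of median 0.28
module y [-50.3 -49.2  55.9]
scene 177 [141.7  36.9 101.9] [50. 21. 82.] [164.  66. 200.] [0.52 0.04 0.85] elev of median 0.185
module y [-52.1 -51.3  41.9]
```

Emit:
send_rows(deltas=[0.3,0,1,0,0.5,0,2,0,0.7,0,3,0,0.9,0,4,0,0.9,0,4,0])

```text
time: 14.5
tcp_pos: [682.0, 75.7, 100.7]
orientation: [3.11, -0.443, 0.0]
contact_force: [0.5, -0.2, 0.8]
width: 0.2
grip_force: 0.0
```

Emit:
send_rows(deltas=[0.1,0,0.7,0,0.2,0,1.4,0,0.3,0,2,0,0.3,0,2,0])

```text
time: 14.83
tcp_pos: [682.0, 75.8, 98.8]
orientation: [3.11, -0.443, -0.0]
contact_force: [0.1, 1.0, 0.2]
width: 0.7
grip_force: 0.0
```

Emit:
send_rows(deltas=[0,0,1,0,0,0,2,0,0,0,3,0,0,0,3,0])

```text
time: 15.17
tcp_pos: [682.0, 75.7, 95.8]
orientation: [3.11, -0.443, -0.0]
contact_force: [0.5, 0.1, -1.0]
width: 0.6
grip_force: 0.0
```

Emit:
send_rows(deltas=[0,0,0.7,0,0,0,1.4,0,0,0,1.4,0])

```text
time: 15.42
tcp_pos: [682.1, 75.7, 95.3]
orientation: [-3.11, 0.443, -0.0]
contact_force: [-2.3, 0.6, 5.7]
width: 0.3
grip_force: 3.1
```

The fingers touch the handle at z 95.5 mm, which is the height expected at its stop. I'll retreat upward now.

Emit:
send_rows(deltas=[0,0,-3,0,0,0,-10,0,0,0,-30,0,0,0,-60,0,0,0,-90,0,0,0,-120,0,0,0,-150,0,0,0,-150,0,-40,0,-150,0,-80,0,-150,0,-120,0,-150,0,-160,0,-150,0,-200,0,-150,0,-240,0,-150,0,-240,0,-150,0,-240,0,-150,0])

```text
time: 16.75
tcp_pos: [449.8, 144.4, 244.7]
orientation: [-3.11, 0.438, 0.002]
contact_force: [0.5, 0.5, 0.8]
width: 0.0
grip_force: 0.0
```

```bash
python3 grip.py
```

```text
t 16.75 jig [-124.4   45.3  244.7] F jig [0.3 0.6 0.8]
[190.4   1.   24.4]
top 155 [125.8  40.7  93. ] [96. 32. 84.] [157.  51. 100.] [-1.    0.   -0.01] elev of median 0.117
module y [-50.9 -49.7  38.9]
scene 183 [132.7  37.4  90.4] [50. 25. 76.] [166.  54.  99.] [1.   0.04 0.06] elev of median 0.08
module y [-51.9 -49.9  44.4]
```

View pics/scene2.png

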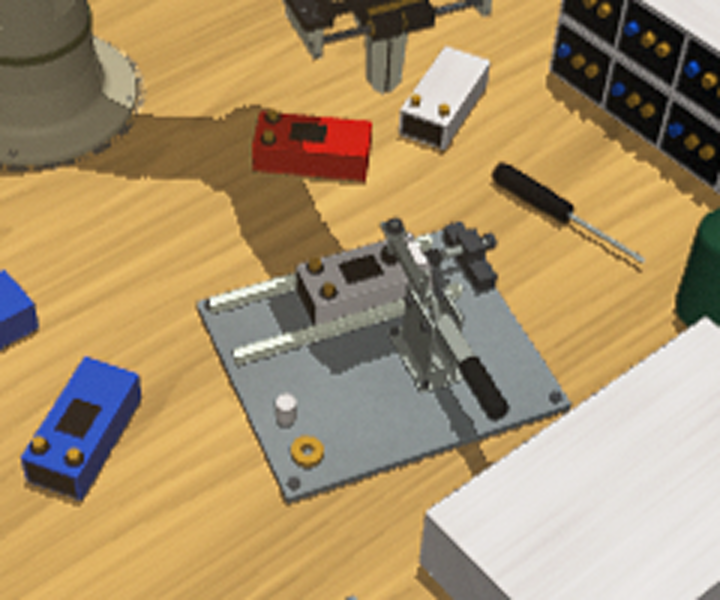

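The handle lies level at (485,385), the arm is down with its pad on the module at (390,255), and the bystanders are where they were. Handing in.

```bash
python3 -c "
from h import *
print(hand_in())"
```

```text
the job is handed in; nothing more can be done
None
```

The job is handed in, though no verdict came back: the module is home against the stop bolt, with wrist push force under about 20 N. The clamp handle went over centre and stays locked at its stop, with the pad down on the module. Robot clear, nothing else visibly moved, about 17 s used.

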